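Dress the sharpening stone and unclip its cassette

ROBOT

A 7-joint arm with a two-finger parallel gripper is mounted at the origin on a cart in front of the work surface, level with it; the furniture and walls round the work are solid. World frame = base frame: x ahead of the robot, y to its left, z up, the work surface at z = 0. Lengths are in m, angles in rad, forces in N, time in s.
With the tool pointing down it reaches from about 0.425 to 0.825 m from the base axis. Payload 3.6 kg.
Tool frame: the origin (TCP) lies where the fingers leave the gripper's body, on its centre line; the fingertips stand 73 mm ahead of it and the grasp point (between the pads) lies 54 mm ahead of it; z points along the fingers, y is the line along which they close (so a half turn about z gives the same grasp; the last joint's range is limited). The gripper opens to 85 mm and grips with 20 to 120 N. Pads are 22 mm wide; open, the fingers measure 114 mm over their backs; the gripper's body (76 mm by 85 mm) begins 54 mm behind the grasp point. The pads swing forward as they close: fully open they stand 13 mm farther back than shut.
Start: joints at [-1.196, 0.615, -0.013, 1.423, 0.008, 1.103, -0.04], TCP at [0.254, 0.598, 0.304] pointing down, gripper open.
Joint ranges: [-3.12, 3.12], [-0.3, 2.06], [-1.34, 1.32], [0.26, 2.42], [-1.36, 4.5], [0.01, 1.98], [-2.84, 2.84]. Speed limits (rad/s): [2.79, 2.79, 3.14, 3.14, 3.14, 3.14, 3.14].

INTERFACE

Orientations are given as a unit quaternion [x, y, z, w].
In Python, from station import arm, snapshot, camera_info, ticket gives the robot as it stands. Calls block until the motion is done:
- arm.movep(position, orientation): joint-space move of the TCP to a pose.
- arm.line_to(position, velocity=0.15, ori=None): straight line of the TCP; ori=None keeps the orientation; velocity is the mean speed in m/s.
- arm.move_j(angles): joint-space move.
- arm.move_gripper(opening, effort=None): opening from 0.0 (shut) to 1.0 (fully open); effort is the grip in N (None keeps the last); returns when the fingers have stopped.
- arm.pause(seconds).
- arm.ik(position, orientation): joint angles nearest the present ones, or None.
- snapshot(name): name is "scene" or "side" or "wrist"; returns the picture (480x640x3 uint8, blue, green, red); there is no depth.
- camera_info(name): a dict with "fx", "fy", "cx", "cy" (pixels), "R" (3x3) and "t" (3): a world point X has camera coordinates R X + t; the wrist camera has in their place "T_tool_cam" (4x4, takes a point from camera to tool coordinates, whose origin is the TCP and whose axes are the flange's). Camera axes: x right, y down, z forward; pixel columns grow to the right and rows downward; lengths in m; the calibration is good to about 2 mm. The wrist camera is an equidistant fisheye: a pixel r from the principal point sees the ray r / f radians off the axis. A picture is of the moment at which its call begins: read the wrist's pose just before it. camera_info takes no time and is no camera call.
A pose or a line that the arm cannot do raises arm.MotionError and nothing moves.
- ticket.finish_job(): hands the job in; it is judged then, once.
Readings, each from a call of its own:
- arm.read_time(): time.
- arm.read_joint_positions(): joint angles.
- arm.read_dq(): joint speeds.
- arm.read_effort(): joint torques, N m.
- arm.read_tool_pos(): TCP position.
- arm.read_eef_rot(): TCP orientation.
- arm.read_ft_force(): force on the tool from outside, world axes, zero at the start.
- arm.read_wrist_torque(): the same for the moment, N m.
- arm.read_opening(): opening from 0.0 (shut) to 1.0 (fully open).
- arm.read_finger_force(): force on a finger pad.
Only numpy, scipy, OpenCV 4.12 (cv2) and the standard library are available. Lean on these libraries where they do the work, as an engineer would, in place of code of your own. Each camera call takes 0.05 s, during which the arm holds its last target. There are 200 camera calls.

TASK

Dress the sharpening stone while it is clipped in its base: take the blue lapping block and slide it flat over the grey stone, pressing lightly all the way, from the end nearer you to the far end. Then stand the block back on the table, pinch the two orange side catches of the stone's cassette together and lift the cassette straight out, without forcing it, so that the stone can be turned over. Finish while still holding it by the pinched catches, level and at rest, 8 cm or more above its seat and touching nothing else; leave the chisel, square and pencil where they lie.

Things in the scene. Friction and masses are not known exactly. Their poses are not given: they have to be found in the camera images.
- cassette: sharpening-stone cassette: black tray 166 x 50 mm with a stone 160 x 44 mm (grey layer over brick-red), 34 mm high, about 0.44 kg. Origin at the centre of its underside, 17 mm above the table when clipped in the base; x along the stone from the end nearer the robot to the far end, y to the left, z up. Two orange side catches hook it under the steel lips of its base
- stone_top (a point): centre of the stone's grey top face, 34 mm above the cassette's origin. The cassette rests on a sprung bed that pushes it up against its catches: pressed on, it starts to sink at about 5 N and then gives about 1 mm for every 2.5 N more, up to 3.5 mm. Light lapping pressure is 2 to 20 N
- catch_left_pad (a point): centre of the outer face of the left (+y) orange thumb pad, at cassette (0, +32, 15) mm; pad 34 mm along x, 22 mm high (cassette z 4 to 26 mm). The pads are 64 mm apart over their outer faces, 52 mm when both are fully pinched. Beside each pad a finger has 50 mm free along x, down to the base plate 10 mm above the table
- catch_right_pad (a point): the same for the right (-y) orange thumb pad, at cassette (0, -32, 15) mm
- catch_left (a joint): travel of the left catch in m: 0 out (hooked), 0.006 pressed fully in; its spring needs 3 N to start and 6 N fully in. Both catches are unhooked from about 0.005 on; a catch springs out again when let go
- catch_right (a joint): the same for the right catch
- hone_base: base fixed to the table: brown wooden plate 216 x 112 mm, top 10 mm above the table; black end brackets 31 mm high round the cassette's ends; four steel lips 28 mm high, at x 26 to 42 mm and y 30 to 44 mm on either side of the middle, over the hooks of the catches. Origin at the centre of its underside, axes as the cassette's
- lapping_block: lapping block: plate 60 x 46 mm, 12 mm thick with a dark flat diamond sole, under a blue grip 54 mm long (along x), 28 mm thick (along y, the way to grasp it) and 51 mm high over all, widened to 32 mm in the topmost 7 mm; about 0.25 kg. Origin at the centre of the sole, z up
- chisel: bench chisel with wooden handle, 255 mm, lying on the table beyond the work; leave alone
- square: combination square, 300 mm steel rule with head, lying on the table beyond the work; leave alone
- pencil: yellow pencil, 171 mm, lying on the table between the block and the base, pointing away from the robot; leave alone

How it is judged:
By the outcome, as a careful person would: the job done as asked, in the order asked, and still so for the second after the job is handed in, while the arm keeps its last pose, push and grip.
It also fails if it takes over 72 s, if anything falls off the work surface, if the arm or the gripper's body presses on something with over 40 N, if the wrist force passes 120 N, or if a joint passes its speed limit or range.

## Working session

There is one attempt and no reset: what is moved stays moved. The work goes in short steps, each a Python script; the robot and the scene stay as the last script left them, time stands still between calls to the robot, and variables do not carry over. Pictures are saved under pics/ and viewed, at most 10 in all, crops included, and the job is handed in when it is done.

```bash
mkdir -p pics; ls
python3 - <<'E'
from station import arm, snapshot, camera_info
import cv2
for n in("scene","side"):
    cv2.imwrite(f"pics/{n}0.png",snapshot(n)); c=camera_info(n); print(n,c)
print(camera_info("wrist"))
print(arm.read_time(),arm.read_tool_pos(),arm.read_eef_rot(),arm.read_ft_force())
E
```

```text
pics
scene {'fx': 605.6675200108139, 'fy': 605.6675200108139, 'cx': 326.32461890344337, 'cy': 244.11535106512676, 'R': array([[ 0.45332369, -0.89132023,  0.00677295],
       [-0.67155561, -0.3465285 , -0.65492829],
       [ 0.58609785,  0.2923461 , -0.75566068]]), 't': array([-0.30646481,  0.43797747,  0.79844352])}
side {'fx': 510.9928976492227, 'fy': 510.9928976492227, 'cx': 321.29652240922303, 'cy': 242.603538878559, 'R': array([[ 0.9799856 , -0.19900903,  0.00486208],
       [-0.09596784, -0.49369373, -0.8643244 ],
       [ 0.17440874,  0.84655886, -0.50291121]]), 't': array([-0.58723452,  0.12084507,  1.11263537])}
{'fx': 371.64829954431775, 'fy': 371.64829954431775, 'cx': 320.21310382655696, 'cy': 241.25691495501366, 'T_tool_cam': array([[ 3.71767408e-04, -9.45898309e-01, -3.24463020e-01,
         8.44904509e-02],
       [ 9.99999931e-01,  3.51656096e-04,  1.20619217e-04,
         2.55381686e-04],
       [ 5.88571450e-09, -3.24463042e-01,  9.45898374e-01,
        -7.11658677e-02],
       [ 0.00000000e+00,  0.00000000e+00,  0.00000000e+00,
         1.00000000e+00]])}
0.1 [0.25337632 0.59801166 0.30287674] [ 1.99037712e-01  9.79991147e-01 -1.13543382e-03 -2.28634280e-04] [ 0.82638333 -0.72810283  0.17978078]
```

View pics/scene0.png

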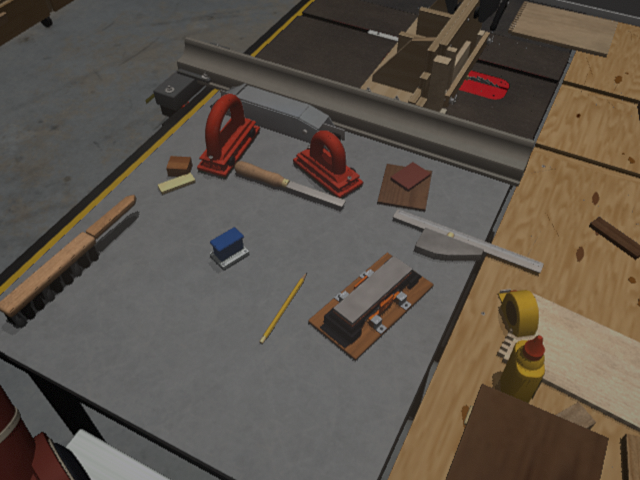

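View pics/side0.png

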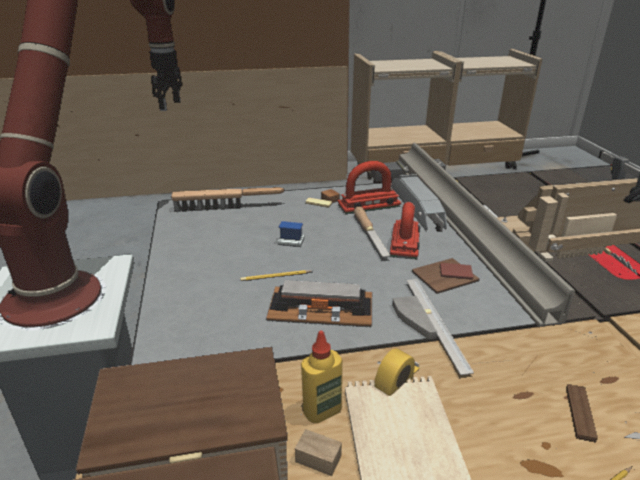

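The scene view has the block at about (229,247), and the base plate corners at (310,321), (355,357), (433,288) and (377,254). The pencil runs from (263,342) to (305,275). The side view agrees. I'll back-project these and then move in for a closer look.

```bash
cat > h.py <<'E'
import numpy as np, cv2
from station import arm, snapshot, camera_info, ticket
from scipy.spatial.transform import Rotation as Ro
def bp(name,uv,z,pose=None):
    c=camera_info(name); u,v=uv
    if name=="wrist":
        p,q=pose; x,y=(u-c["cx"])/c["fx"],(v-c["cy"])/c["fy"]; r=np.hypot(x,y)
        d=np.array([x*np.sinc(r/np.pi),y*np.sinc(r/np.pi),np.cos(r)])
        T=c["T_tool_cam"]; R=Ro.from_quat(q).as_matrix()
        o=R@T[:3,3]+p; d=R@T[:3,:3]@d
    else:
        o=-c["R"].T@c["t"]; d=c["R"].T@np.array([(u-c["cx"])/c["fx"],(v-c["cy"])/c["fy"],1])
    return o+d*(z-o[2])/d[2]
def proj(name,X,pose=None):
    c=camera_info(name)
    if name=="wrist":
        p,q=pose; T=c["T_tool_cam"]; Y=T[:3,:3].T@(Ro.from_quat(q).as_matrix().T@(np.array(X)-p)-T[:3,3])
        s=np.hypot(Y[0],Y[1]); r=np.arctan2(s,Y[2]); k=r/s if s>1e-9 else 1/Y[2]
        return np.array([c["cx"]+c["fx"]*k*Y[0],c["cy"]+c["fy"]*k*Y[1]])
    Y=c["R"]@np.array(X)+c["t"]; return np.array([c["cx"]+c["fx"]*Y[0]/Y[2],c["cy"]+c["fy"]*Y[1]/Y[2]])
def down(th): return [np.cos(th/2),np.sin(th/2),0,0]
E
python3 - <<'E'
from h import *
for uv in [(310,321),(355,357),(433,288),(377,254)]: print(bp("scene",uv,.01).round(3))
for n,uv in [("scene",(229,236)),("side",(291,226))]: print("blk",bp(n,uv,.051).round(3))
for n,l in [("scene",[(210,259),(219,268),(249,252)]),("side",[(279,244),(301,245),(304,236)])]:
    print("plate",[bp(n,u,.004).round(3) for u in l])
for uv in[(263,342),(305,275)]: print("pencil",bp("scene",uv,.004).round(3))
for p in [(.55,-.05,.3),(.6,.15,.3)]:
  for th in (0,np.pi): print(arm.ik(p,down(th)))
E
```

```text
[ 0.479 -0.068  0.01 ]
[ 0.45  -0.168  0.01 ]
[ 0.644 -0.234  0.01 ]
[ 0.671 -0.11   0.01 ]
blk [0.552 0.14  0.051]
blk [0.548 0.134 0.051]
plate [array([0.52 , 0.168, 0.004]), array([0.509, 0.141, 0.004]), array([0.568, 0.112, 0.004])]
plate [array([0.515, 0.13 , 0.004]), array([0.57 , 0.115, 0.004]), array([0.585, 0.159, 0.004])]
pencil [ 0.408 -0.015  0.004]
pencil [ 0.568 -0.01   0.004]
[-0.4283584   0.56153812  0.76636743  1.73166337 -0.44514783  1.03066616
 -1.07485562]
[-0.02468352  0.46732979  0.11371124  1.71932664 -0.06250763  0.95845687
  1.68367971]
[-0.68299518  0.65386421  0.71104426  1.54104912 -0.4571011   1.11847616
 -1.44236011]
[-0.26505952  0.56774627 -0.02535595  1.52658377  0.0157406   1.04746199
  1.27649032]
```

Run:
```python
from h import *
import json
out={}
for n,p,th in [("base",(.56,-.145,.26),np.pi-.28),("blk",(.55,.138,.24),np.pi-.43)]:
    t=arm.read_time(); arm.movep(p,down(th)); arm.pause(.2)
    pose=[arm.read_tool_pos().tolist(),arm.read_eef_rot().tolist()]
    im=snapshot("wrist"); cv2.imwrite(f"pics/w_{n}.png",im); out[n]=pose
    print(n,arm.read_time()-t,arm.read_joint_positions().round(2),pose)
json.dump(out,open("pose.json","w"))
```

```text
base 3.0833 [ 0.08  0.56  0.22  1.7  -0.14  0.9   1.64] [[0.5601861349981961, -0.14442608246077185, 0.2599940432376764], [0.13903757354059396, 0.9902871019589906, 9.334363501101924e-05, 1.116123782341816e-05]]
blk 1.3499999999999996 [-0.44  0.57  0.25  1.75 -0.18  0.84  1.03] [[0.5505413122648817, 0.13598384755432072, 0.24022466625184638], [0.21496575969110912, 0.9766214677285898, -0.0002947370004049186, 0.00037955523995208447]]
```

View pics/w_base.png

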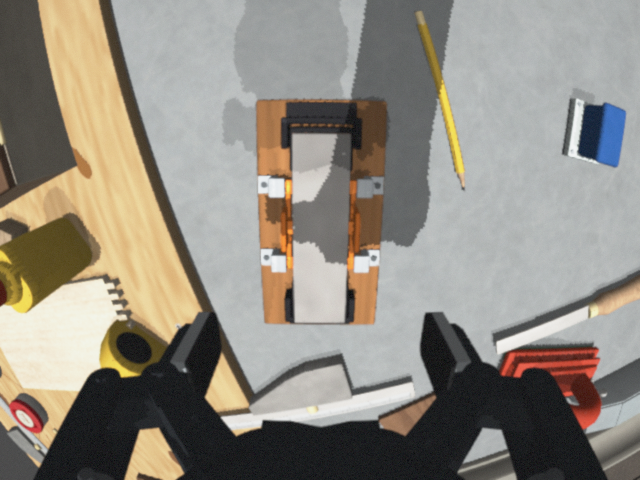

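View pics/w_blk.png

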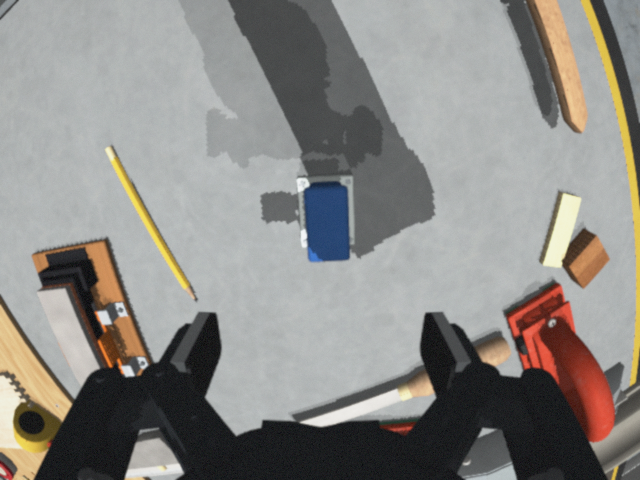

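The wrist base view has plate corners at (257,100), (386,99), (375,324) and (266,323), with stone top corners near (294,133), (351,133), (348,322) and (293,322). In the block view the blue top spans roughly (305,181) to (350,261), with a white plate around it. I'll fit the poses and overlay the models to check them.

```bash
cat > fit.py <<'E'
from h import *
import json
from scipy.optimize import least_squares
P=json.load(open("pose.json"))
def W(x,pt): c,s=np.cos(x[2]),np.sin(x[2]); return [x[0]+c*pt[0]-s*pt[1],x[1]+s*pt[0]+c*pt[1],pt[2]]
def fit(n,pts,uv,x0):
    f=lambda x:np.ravel([proj("wrist",W(x,p),P[n])-u for p,u in zip(pts,uv)])
    r=least_squares(f,x0); print(n,r.x.round(4),r.fun.round(1)); return r.x
box=lambda a,b,z:[(-a,-b,z),(-a,b,z),(a,b,z),(a,-b,z)]
E
python3 - <<'E'
from fit import *
b=fit("base",box(.108,.056,.01)+box(.08,.022,.051),[(257,100),(386,99),(375,324),(266,323),(294,133),(351,133),(348,322),(293,322)],[.56,-.145,-.28])
k=fit("blk",box(.027,.016,.051),[(306,181),(348,181),(350,261),(309,261)],[.55,.138,-.43])
ims=[]
for n,x,boxes,(u,v,w,h),s in [("base",b,[box(.108,.056,.01),box(.08,.022,.051),box(.017,.032,.037)],(240,85,160,250),2.3),("blk",k,[box(.027,.016,.051),box(.03,.023,.012),box(.03,.023,0)],(280,165,90,110),5)]:
    im=cv2.imread(f"pics/w_{n}.png")[v:v+h,u:u+w]; im=cv2.resize(im,None,fx=s,fy=s,interpolation=cv2.INTER_CUBIC)
    for i,bx in enumerate(boxes):
        q=np.array([(proj("wrist",W(x,p),P[n])-[u,v]+.5)*s for p in bx]).astype(int)
        cv2.polylines(im,[q],True,[(0,255,0),(255,0,255),(255,255,0)][i],1)
    ims.append(cv2.copyMakeBorder(im,0,580-im.shape[0],0,0,0))
o=np.hstack(ims)[:600,:800]; cv2.imwrite("pics/fit.png",o); print(o.shape)
E
```

```text
base [ 0.5664 -0.145  -0.2834] [-0.8 -0.5  1.5  1.2  0.7 -0.1 -0.6  0.5 -1.6 -0.4  0.4 -0.  -2.1 -0.2
  2.7 -0.4]
blk [ 0.544   0.1457 -0.4046] [-1.1  4.9  1.9  3.7  0.3 -5.3 -1.2 -4.2]
(580, 800, 3)
```

View pics/fit.png

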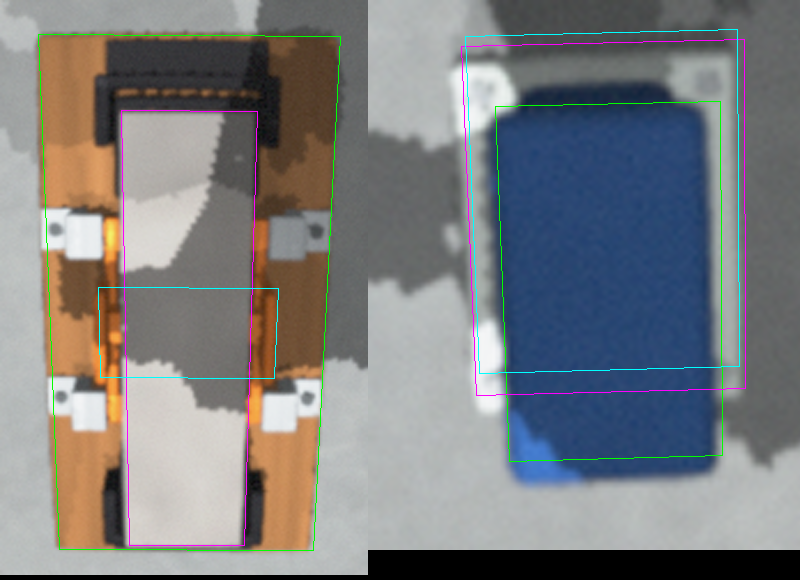

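The base fit is good. The block overlay sits about 3 px too near in the image. I'll refit on the plate corners, at zoomed (454,62), (732,57), (742,400) and (484,412), and on the top corners at zoomed (488,108), (706,104), (716,474) and (506,482).

Run:
```python
from fit import *
z=lambda l:[(280+(u-368)/5-.5,165+v/5-.5) for u,v in l]
pl=z([(454,62),(732,57),(742,400),(484,412)]); tp=z([(488,108),(706,104),(716,474),(506,482)])
fit("blk",box(.03,.023,.012),pl,[.55,.138,-.43])
fit("blk",box(.029,.016,.051),tp,[.55,.138,-.43])
k=fit("blk",box(.03,.023,.012)+box(.029,.016,.051),pl+tp,[.55,.138,-.43])
for c,l in (("scene",1),("side",1)): print(c,proj(c,W(k,(0,0,.051))))
```

```text
blk [ 0.5461  0.144  -0.3821] [-0.1  0.8  0.8 -0.9  0.7  0.  -1.4  0.2]
blk [ 0.5451  0.144  -0.3943] [-0.6 -0.3  0.8 -1.1  0.1  0.8 -0.2  0.8]
blk [ 0.5455  0.144  -0.3882] [-0.2  0.1  0.7 -1.4  0.2 -0.3 -1.9 -0.5 -0.6  0.4  0.8 -0.7  0.6  1.2
  0.3  1.3]
scene [225.26575783 237.80804625]
side [289.54515981 224.31083318]
```

Run:
```python
from h import *
k=[.5455,.144,-.388]; q=down(np.pi+k[2])
arm.movep([k[0],k[1],.15],q); arm.line_to([k[0],k[1],.086],.1)
print(arm.read_ft_force())
arm.move_gripper(0,50); print("op",arm.read_opening(),arm.read_finger_force(),arm.read_ft_force(),arm.read_tool_pos())
arm.line_to([k[0],k[1],.19],.15)
b=[.5664,-.145,-.2834]; c,s=np.cos(b[2]),np.sin(b[2])
arm.movep([b[0]-.054*c,b[1]-.054*s,.19],down(np.pi+b[2])); arm.pause(.3)
print("op",arm.read_opening(),arm.read_ft_force(),arm.read_wrist_torque(),arm.read_tool_pos(),arm.read_time())
P=[arm.read_tool_pos(),arm.read_eef_rot()]
w=snapshot("wrist"); sd=snapshot("side"); 
cv2.imwrite("pics/g.png",np.hstack([cv2.resize(w[60:460,120:520],(400,400)),cv2.resize(sd[180:340,220:380],(400,400),interpolation=cv2.INTER_CUBIC)]))
```

```text
[ 1.61096441 -0.47100771  0.09278891]
op 0.3650614864308382 49.20719504356384 [-1.28649338 -1.37705348  3.39863077] [0.54555375 0.14396112 0.08637627]
op 0.3650227955630732 [ 0.46937439  0.13475929 -2.90513267] [-0.01827518 -0.00547807  0.02929821] [ 0.51498069 -0.12862917  0.18996166] 8.525
```

View pics/g.png

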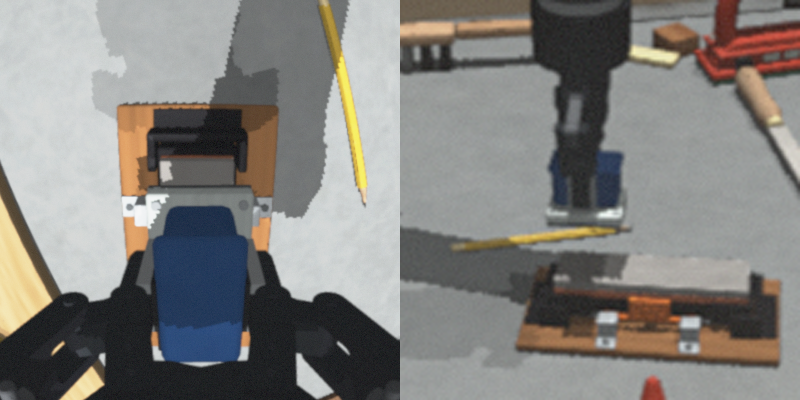

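The block is held square (grip centred at image column ~320) and level above the near end of the stone. Next is the descent until contact, then the lap with force feedback.

Run:
```python
from h import *
b=[.5664,-.145,-.2834]; c,s=np.cos(b[2]),np.sin(b[2])
def F(n=4):
    f=[]
    for _ in range(n): f.append(arm.read_ft_force()); arm.pause(.02)
    return np.mean(f,0)
P=lambda d,z:[b[0]+d*c,b[1]+d*s,z]
base=F(8); print(base)
z=.1415; arm.line_to(P(-.054,z),.1); arm.pause(.1); print("hover",F()-base)
while True:
    f=F()[2]-base[2]
    if f>6 or z<.131: break
    z-=.001 if f<1 else .0005; arm.line_to(P(-.054,z),.02)
print("contact",z,f,arm.read_tool_pos()[2],arm.read_time())
log=[]
for d in np.arange(-.046,.0551,.01):
    z+=np.clip((f-8)*.0003,-.0008,.0008)
    arm.line_to(P(d,z),.04); fv=arm.read_ft_force()-base; fv2=F(2)-base; f=(fv[2]+fv2[2]*2)/3
    log.append((round(d,3),round(z,4),fv.round(1).tolist(),fv2.round(1).tolist()))
print(*log,sep="\n"); print(arm.read_wrist_torque(),arm.read_tool_pos(),arm.read_time())
cv2.imwrite("pics/lapend.png",np.hstack([snapshot("scene")[200:400,250:500],snapshot("side")[200:400,220:470]]))
```

```text
[-0.13790955 -0.11217135 -3.02622964]
hover [-0.2486834  -0.119806   -0.04261065]
contact 0.13599999999999998 7.472401355128571 0.13611325266541743 11.8417
(np.float64(-0.046), np.float64(0.1358), [-3.6, 0.8, 8.7], [-3.8, 0.8, 8.7])
(np.float64(-0.036), np.float64(0.1361), [-3.6, 0.7, 8.4], [-3.4, 0.6, 8.4])
(np.float64(-0.026), np.float64(0.1362), [-3.7, 1.5, 7.9], [-3.1, 1.1, 7.8])
(np.float64(-0.016), np.float64(0.1361), [-4.3, 1.0, 8.9], [-4.0, 1.1, 9.1])
(np.float64(-0.006), np.float64(0.1364), [-3.8, -0.1, 7.1], [-3.6, 0.4, 7.4])
(np.float64(0.004), np.float64(0.1362), [-4.5, 0.5, 7.5], [-3.8, 0.5, 7.7])
(np.float64(0.014), np.float64(0.1361), [-3.1, 0.4, 7.3], [-3.2, 0.6, 7.1])
(np.float64(0.024), np.float64(0.1358), [-4.2, 0.6, 8.1], [-4.0, 0.9, 8.3])
(np.float64(0.034), np.float64(0.1359), [-2.9, 0.2, 7.6], [-3.2, 0.3, 7.8])
(np.float64(0.044), np.float64(0.1358), [-3.9, 0.4, 7.5], [-3.9, 1.2, 7.5])
(np.float64(0.054), np.float64(0.1357), [-3.6, 1.3, 8.8], [-3.4, 1.4, 8.5])
[0.23781305 0.80201666 0.09566944] [ 0.61833533 -0.16012191  0.13574303] 16.5583
```

Force stayed between 7 and 9 N along the full stroke. Now I'll stand the block back and hover over the cassette.

Run:
```python
from h import *
b=[.5664,-.145,-.2834]; k=[.5455,.144,-.388]
p=arm.read_tool_pos(); arm.line_to([p[0],p[1],.19],.12)
arm.movep([k[0],k[1],.15],down(np.pi+k[2])); arm.line_to([k[0],k[1],.091],.1); arm.pause(.1)
f0=arm.read_ft_force()[2]; z=.091
while z>.084 and arm.read_ft_force()[2]-f0<1.5: z-=.0007; arm.line_to([k[0],k[1],z],.02)
print("down",z,arm.read_ft_force()[2]-f0)
arm.move_gripper(1.0); arm.pause(.2); arm.line_to([k[0],k[1],.17],.15)
arm.movep([b[0],b[1],.2],down(np.pi+b[2])); arm.pause(.2)
import json; P=[arm.read_tool_pos().tolist(),arm.read_eef_rot().tolist()]; print(P,arm.read_ft_force(),arm.read_time())
json.dump({"cas":P},open("pose2.json","w"))
w=snapshot("wrist"); cv2.imwrite("pics/w_cas.png",w)
s=snapshot("scene")[200:400,180:460]
cv2.imwrite("pics/v7.png",np.hstack([w[40:440,130:510],cv2.resize(s,(420,300)) if 0 else cv2.resize(s,(420,400))]))
```

```text
down 0.08609999999999995 4.0624152825856745
[[0.5667857219052398, -0.14280370428773967, 0.1997231672398259], [0.13954820606387067, 0.9902151118786449, 0.0005126342839410817, -0.0002599954020146614]] [-0.03365295 -0.01483901 -0.68830453] 23.8583
```

View pics/v7.png

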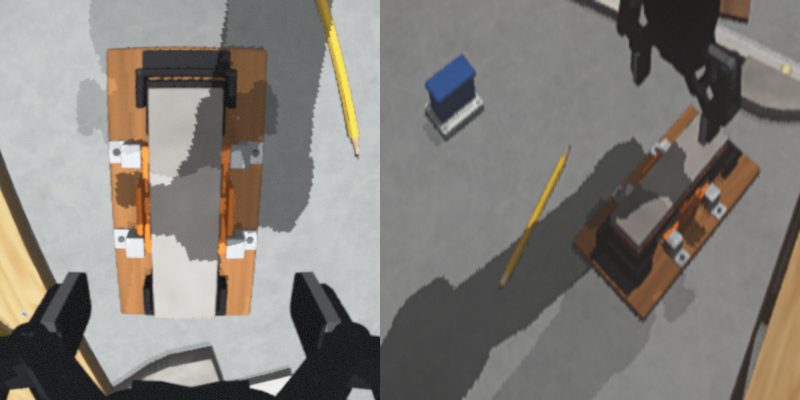

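The block stands back where it was. In the wrist crop the plate corners are at (107,49), (267,48), (253,316) and (121,314), and the stone corners at (148,88), (224,88), (217,317) and (152,317). I'll refit on those, descend, and close gently.

Run:
```python
from fit import *
P.update(json.load(open("pose2.json")))
o=lambda l:[(u+130,v+40) for u,v in l]
x=fit("cas",box(.108,.056,.01)+box(.08,.022,.051),o([(107,49),(267,48),(253,316),(121,314),(148,88),(224,88),(217,317),(152,317)]),[.5664,-.145,-.2834])
b=(x+np.array([.5664,-.145,-.2834]))/2; print(b)
n=np.array([-np.sin(b[2]),np.cos(b[2])])
q=down(np.pi+b[2]); arm.line_to([b[0],b[1],.15],.15,q); arm.pause(.2)
f0=arm.read_ft_force(); arm.line_to([b[0],b[1],.081],.1); arm.pause(.2)
print("down",arm.read_ft_force()-f0,arm.read_tool_pos(),arm.read_opening())
for op in (.85,.8,.75,.72,.69):
    arm.move_gripper(op,30); f=arm.read_ft_force()-f0
    print(op,arm.read_opening().__round__(3),arm.read_finger_force().__round__(1),"lat",(f[:2]@n).round(2),"z",f[2].round(2))
    if arm.read_finger_force()>3: break
print(arm.read_tool_pos(),arm.read_time())
```

```text
cas [ 0.5668 -0.1454 -0.2852] [-0.8 -0.7  0.4  0.8 -2.4 -1.3  0.6 -0.1  0.3 -0.4 -0.5 -0.2 -1.3  0.9
  3.4  0.6]
[ 0.56658581 -0.14518248 -0.28429393]
down [ 0.11827614  0.83846031 -0.30690633] [ 0.56700878 -0.14526609  0.08174284] 0.9936641807706054
0.85 0.849 0.0 lat 1.45 z -0.11
0.8 0.799 0.0 lat 0.19 z -0.68
0.75 0.752 1.4 lat -2.44 z 0.62
0.72 0.724 3.7 lat -0.7 z 3.44
[ 0.5666615  -0.14514529  0.08142654] 26.6417
```

Run:
```python
from h import *
n=np.array([.28,.96])
for op in (.68,.64,.60,0):
    arm.move_gripper(op,40); arm.pause(.1); f=arm.read_ft_force()
    print(op,round(arm.read_opening(),4),round(arm.read_finger_force(),1),"lat",(f[:2]@n).round(2),f.round(2),arm.read_wrist_torque().round(2))
print(arm.read_tool_pos(),arm.read_time())
cv2.imwrite("pics/v8.png",np.hstack([snapshot("wrist")[40:440,120:520],cv2.resize(snapshot("side")[240:360,240:400],(400,400),interpolation=cv2.INTER_CUBIC)]))
```

```text
0.68 0.6799 4.4 lat -1.27 [-1.35 -0.92  5.68] [-0.1   0.31 -0.04]
0.64 0.6416 5.0 lat -1.08 [-2.3  -0.46  6.75] [-0.17  0.46 -0.04]
0.6 0.6022 16.7 lat -1.56 [-3.23 -0.68  7.77] [-0.3   0.47 -0.05]
0 0.5931 43.1 lat -2.91 [-2.77 -2.22  8.47] [-0.28  0.58 -0.01]
[ 0.56653662 -0.14588602  0.08203582] 27.9083
```

View pics/v8.png

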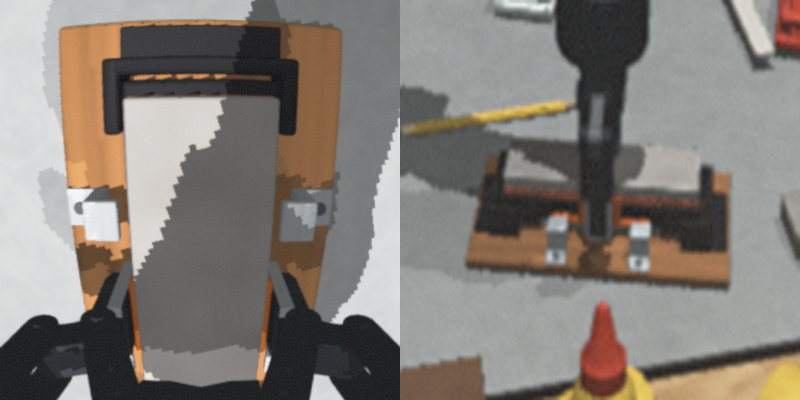

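Both catches are pinched fully in (0.593, about 50 mm) between the lips. Now a slow vertical lift while watching the force.

Run:
```python
from h import *
p=arm.read_tool_pos(); z=p[2]; p=[.56659,-.14518]; log=[]; ok=True
for dz in [.001]*6+[.002]*5+[.004]*4:
    z+=dz; arm.line_to([p[0],p[1],z],.03); f=arm.read_ft_force(); log.append((round(z,4),f.round(1).tolist(),round(arm.read_opening(),3)))
    if f[2]<-11 or np.hypot(*f[:2])>12: ok=False; break
print(*log,sep="\n"); print(ok)
if ok:
    arm.line_to([p[0],p[1],.2],.07); arm.pause(1)
    print(arm.read_tool_pos(),arm.read_eef_rot(),arm.read_ft_force(),arm.read_wrist_torque(),arm.read_opening(),arm.read_finger_force())
print(arm.read_time())
cv2.imwrite("pics/v9.png",np.hstack([snapshot("wrist")[40:440,120:520],cv2.resize(snapshot("side")[140:340,220:420],(400,400),interpolation=cv2.INTER_CUBIC)]))
```

```text
(np.float64(0.083), [-2.0, -2.1, 5.9], 0.593)
(np.float64(0.084), [-1.3, -2.8, 4.9], 0.594)
(np.float64(0.085), [-1.3, -3.6, 1.3], 0.595)
(np.float64(0.086), [0.2, -2.7, -4.0], 0.595)
(np.float64(0.087), [0.3, -1.3, -5.2], 0.587)
(np.float64(0.088), [-1.6, -1.0, -4.6], 0.593)
(np.float64(0.09), [-2.3, -1.3, -3.9], 0.589)
(np.float64(0.092), [-0.6, -0.1, -5.1], 0.593)
(np.float64(0.094), [-0.2, -0.9, -4.4], 0.59)
(np.float64(0.096), [-0.9, -0.4, -3.7], 0.593)
(np.float64(0.098), [0.1, 0.4, -3.6], 0.597)
(np.float64(0.102), [0.6, 0.8, -4.4], 0.588)
(np.float64(0.106), [0.4, 0.6, -4.1], 0.592)
(np.float64(0.11), [0.2, 0.7, -4.6], 0.591)
(np.float64(0.114), [0.0, 0.6, -3.5], 0.587)
True
[ 0.56658263 -0.14517875  0.19999341] [ 1.41672678e-01  9.89913558e-01  2.71516736e-06 -1.70204386e-05] [ 0.46368964  0.09076117 -4.77263157] [-0.00525799 -0.01588748 -0.01012416] 0.5929881015253401 42.9013592004776
34.2667
```

View pics/v9.png

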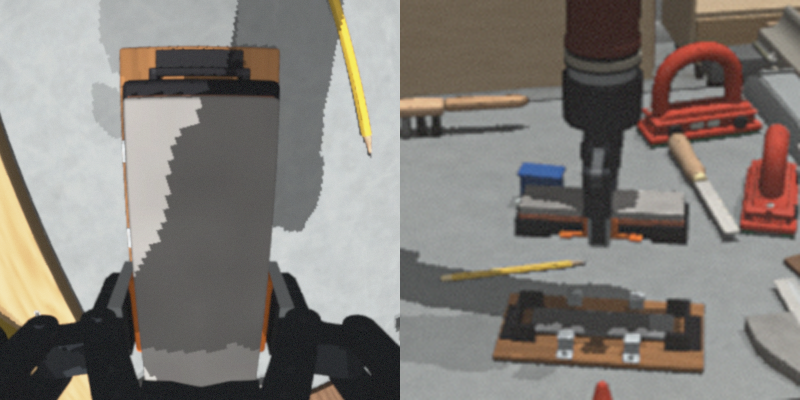

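The cassette hangs level about 118 mm above its seat. The wrist reads about 4.8 N, which is roughly its own weight, and the arm is at rest. The block stands on the table and the pencil, chisel and square haven't moved.

```bash
python3 -c "
from station import ticket; print(ticket.finish_job())"
```

```text
the job is handed in; nothing more can be done
None
```

The job is handed in at about 34 s of the 72 s. The stone was lapped near to far at 7–9 N, the block is back on the table, and the cassette is held level by its pinched catches about 118 mm above its seat.

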